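# Knock a stuck stone spigot out of a jam-chuck sleeve

### The arm

A 7-joint arm with a two-finger parallel gripper is mounted at the origin on the work surface; the furniture and walls round the work are solid. World frame = base frame: x ahead of the robot, y to its left, z up, the work surface at z = 0. Lengths are in mm, angles in rad, forces in N, time in s.
With the tool pointing down it reaches from about 400 to 850 mm from the base axis. Payload 4.4 kg.
Tool frame: the origin (TCP) lies on the centre line of the jaws, within the pads' length; the fingertips stand 19 mm ahead of it and the grasp point (between the pads) is the TCP; x points along the fingers, y is the direction in which the jaws open and shut, and the axes are right-handed (so a half turn about x gives the same grasp; the last joint's range is limited). The gripper opens to 94 mm and grips with 3 to 60 N. Pads are 16 mm wide; open, the fingers measure 119 mm over their backs; the gripper's body (75 mm by 177 mm) begins 78 mm behind the grasp point.
Start: joints at [-1.226, 0.628, 0.038, 1.517, -0.027, 0.996, -0.02], TCP at [259.55, 595.946, 195.678] pointing down, gripper open.
Joint ranges: [-3.06, 3.06], [-0.37, 2.12], [-1.25, 1.32], [0.18, 2.47], [-1.1, 4.24], [0.23, 1.98], [-2.94, 2.94]. Speed limits (rad/s): [2.57, 2.57, 3.14, 3.14, 3.14, 3.14, 3.14].

### API

Orientations are given as a rotation vector (axis times angle).
In Python, from station import arm gives the robot as it stands.
- The arm moves only by the shell command python3 -m creep 'ROWS'. ROWS is JSON, a list of rows, each a list of 3 entries, a list of its own where there are three numbers: the shift along the tool's x, y, z in cm, then the turn, a rotation vector about the tool's x, y, z in degrees, then the closure, from 0 (fully open) to 1 (shut). A call has 1 to 10 rows; each row shifts and turns the pose as measured when the row begins, along the tool's axes as they then stand; what a row does not reach is not made up. A row lasts 1/10 s, in which the tool goes at most 50 mm and 8.59 degrees, less where a joint would pass 70% of its speed; a pose out of reach is approached as far as the arm can. A call with a gripper value outside its range is refused whole. The fingers move at their own pace and stop on an object; the grip force is fixed at half the most. Time passes only in rows, so rows that do not move let the fingers close. It gives the time, the measured TCP pose, the force and the opening at its end, in the units of the state.
- arm.get_state(): the state, without advancing time (a new reading comes with each control period).
- arm.snapshot(name): name is "scene" or "top" or "wrist"; returns a dict with "img" (400x640x3 uint8, red, green, blue), "depth" (400x640 float32, mm along the optical axis (not along the pixel's ray), 0 where there is no reading), "camera_matrix" (3x3 intrinsics, pixels), "R" (3x3) and "t" (3): a world point X has camera coordinates R X + t. Camera axes: x right, y down, z forward; pixel columns grow to the right and rows downward; lengths in mm; the calibration is good to about 2 mm. A picture is of the moment at which its call begins.
- arm.finish_job(): hands the job in, once; it reports no verdict.
Trained networks look in the newest picture that a camera, given by its name, has taken for a name from the list of things; names that differ only in an ending like _2 or _b are one class to them, and where a whole thing is asked for, a point or a joint stands for the part that bears it (a point fixed in the world has none). Each returns a list of dicts, best first, with "confidence" (0 to 1); they miss things now and then, are a little off and sometimes report something else, mostly with a low value. They report only what shows in the picture. A call takes as long as a camera call. They do not tell look-alikes from the thing itself.
- arm.spot_in(camera, target): "at" ([x, y, z] in mm, in world coordinates, good to about 4 mm: the middle of the surface that is visible of it).
- arm.regions_of(camera, target): "pixels" (400x640 bool, what is visible of it).
- arm.pinpoint(camera, target): "at" ([x, y, z] in mm, in world coordinates, good to about 4 mm: a listed point, or the origin of a listed thing).
The state is a dict: "time": time; "qpos": joint angles; "joint_velocities": joint speeds; "joint_efforts": joint torques, N m; "ee_pos": TCP position; "orientation": TCP orientation; "contact_force": force on the tool from outside, world axes, zero at the start; "wrist_torque": the same for the moment, N m; "finger_gap": opening from 0.0 (shut) to 1.0 (fully open).
Only numpy, scipy, OpenCV 4.12 (cv2) and the standard library are available. Lean on these libraries where they do the work, as an engineer would, in place of code of your own. Each camera call takes 0.05 s, during which the arm holds its last target.

### The job

A broken-off stone spigot is stuck inside the upright steel sleeve on the knock-out stand. Take the knock-out bar from its wooden holder, feel its tip into the sleeve's bore from above and push the stone out of the bottom into the tray, pressing gently so that the sleeve is never driven hard down into its rubber cushion; then put the bar back in its holder, fully down. Leave the jar, the spacer ring and the tape roll where they are.

Things in the scene. Friction and masses are not known exactly. Their poses are not given: they have to be found in the camera images.
- bar_grip (a point): centre of the round wooden handle of the knock-out bar (upright, loose, 0.2 kg), to be grasped from above across its 26 mm diameter; the handle's top is 27 mm above this point. Below it: a 32 mm collar (its underside 28 mm under this point), then a round steel bar 15 mm thick and 100 mm long, its lower edge chamfered by 1 mm. z points up.
- bar_tip (a point): centre of the flat lower end of the knock-out bar, on its axis, 128 mm below bar_grip (hidden in the holder at the start).
- holder_mouth (a point): centre of the hole's mouth on top of the bar's holder, a fixed upright wooden block 60 x 60 x 106 mm with a 20 mm vertical hole right through. With the bar fully down its collar rests on this top face: tip 100 mm below this point, bar_grip 28 mm above it.
- stand_centre (a point): point over the middle of the fixed knock-out stand at the height of the sleeve's mouth, 150 mm above the table; x and y along the plate's edges. The sleeve is NOT exactly there: its axis lies up to 9 mm off along x and up to 9 mm off along y, unmeasured, to be found by feel or sight. A bar that misses the bore lands on the flat rim at this height; within about 3.5 mm of the axis it goes in.
- stand: knock-out stand: dark steel plate 130 x 130 mm, its top 78 mm above the table, on two grey cheeks 130 mm apart, open in front and behind. Origin at its middle on the table. On the plate, over an opening, stands the steel sleeve: outside diameter 48 mm, bore 22 mm, 66 mm from its mouth to its open bottom, with an 82 mm flange at the foot. It cannot shift sideways.
- sleeve (a joint): how far the sleeve has been pressed down into the rubber cushion under its flange, m: 0 at rest, 1 mm for each 3.5 N of push, back to 0 when let go. More than 6 mm (21 N) is too hard.
- rib0 (a joint): first of three upright rubber ribs in the bore, m: 0 while the stone is between them, -0.002 once stone and bar are gone (16 mm opening). The stone is a pale cylinder, 20 mm thick, 26 mm long, its flat top 9 to 19 mm below the mouth; pushing it takes 5 to 15 N all the way. It drops out when the bar's tip is about 60 mm below the mouth (plus what the sleeve has sunk); 76 mm is safe.
- rib1 (a joint): second rib, as rib0.
- rib2 (a joint): third rib, as rib0.
- tray: open aluminium tray, 122 x 108 mm with walls 24 mm high, fixed between the stand's cheeks under the sleeve, empty at the start; origin at the middle of its underside, 8 mm above the table.
- jar_centre (a point): bystander: jar with a screw lid, 68 mm in diameter, 92 mm high, loose; its centre.
- ring_centre (a point): bystander: grey spacer ring, 64 mm in diameter, 24 mm high, loose; its centre.
- tape_centre (a point): bystander: roll of masking tape, 68 mm in diameter, 24 mm high, loose; its centre.
Not all that is in view belongs to the job. Leave any blue look-alike of the part that bears bar_grip alone.

How it is judged:
By the outcome, as a careful person would: the job done as asked, in the order asked, and still so for the second after the job is handed in, with the robot touching nothing.
It also fails if it takes over 72 s, if anything falls off the work surface, if the arm or the gripper's body presses on something with over 40 N, if the wrist force passes 120 N, or if a joint passes its speed limit or range.

## Working session

There is one attempt and no reset: what is moved stays moved. The work goes in short steps, Python scripts to look and compute and a shell command to move; the robot and the scene stay as the last step left them, time stands still between calls to the robot, and variables do not carry over. Pictures are saved under pics/ and viewed, and the job is handed in when it is done.

```bash
ls; mkdir -p pics; cat > h.py <<'E'
from station import arm
import numpy as np, cv2
from scipy.spatial.transform import Rotation as Rn
def save(cam,name):
    s=arm.snapshot(cam); cv2.imwrite('pics/'+name,s['img'][:,:,::-1]); return s
def st():
    s=arm.get_state(); R=Rn.from_rotvec(s['orientation']).as_matrix()
    print(round(s['time'],2),np.round(s['ee_pos'],1),'F',np.round(s['contact_force'],1),'gap',round(s['finger_gap'],3));print(np.round(R,3)); return s,R
E
python3 - <<'E'
from h import *
for c in ['scene','top','wrist']:
    save(c,c+'0.png')
    for t in ['bar_grip','holder_mouth','stand_centre','jar_centre','ring_centre','tape_centre','stand','sleeve']:
        try: print(c,t,[(np.round(d['at'],1).tolist(),round(d['confidence'],2)) for d in arm.pinpoint(c,t)])
        except Exception as e: print(c,t,e)
st()
E
```

```text
pics
scene bar_grip [([397.5, -43.7, 130.0], 0.84), ([440.6, -144.1, 134.5], 0.59)]
scene holder_mouth [([439.1, -143.3, 105.8], 0.77)]
scene stand_centre [([437.9, -142.0, 106.0], 0.59), ([441.7, -141.4, 137.0], 0.16)]
scene jar_centre [([474.2, -272.0, 46.0], 0.73)]
scene ring_centre [([588.5, 21.1, 16.7], 0.79), ([492.2, 148.8, 8.2], 0.39)]
scene tape_centre [([436.9, 270.5, 15.3], 0.66)]
scene stand [([488.7, 146.4, 0.9], 0.79)]
scene sleeve it knows: bar_grip, bar_tip, holder_mouth, jar_centre, ring_centre, stand, stand_centre, tape_centre, tray
top bar_grip [([394.9, -50.0, 126.7], 0.68), ([443.0, -142.3, 137.3], 0.62)]
top holder_mouth [([439.6, -141.9, 107.5], 0.71)]
top stand_centre [([489.2, 149.0, 147.0], 0.67)]
top jar_centre [([479.0, -270.4, 42.6], 0.87), ([437.6, 270.0, 14.8], 0.62)]
top ring_centre [([591.3, 19.7, 13.5], 0.76)]
top tape_centre [([434.6, 272.3, 14.7], 0.76)]
top stand [([491.9, 144.8, 4.5], 0.72)]
top sleeve it knows: bar_grip, bar_tip, holder_mouth, jar_centre, ring_centre, stand, stand_centre, tape_centre, tray
wrist bar_grip []
wrist holder_mouth []
wrist stand_centre []
wrist jar_centre []
wrist ring_centre []
wrist tape_centre []
wrist stand []
wrist sleeve it knows: bar_grip, bar_tip, holder_mouth, jar_centre, ring_centre, stand, stand_centre, tape_centre, tray
1.2 [259.5 595.9 195.7] F [ 0.2 -0.6  0. ] gap 1.001
[[-0.     0.399  0.917]
 [-0.     0.917 -0.399]
 [-1.    -0.    -0.   ]]
```

View pics/scene0.png

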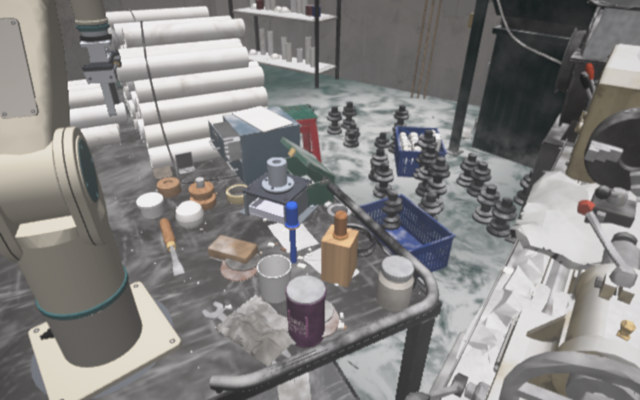

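View pics/top0.png

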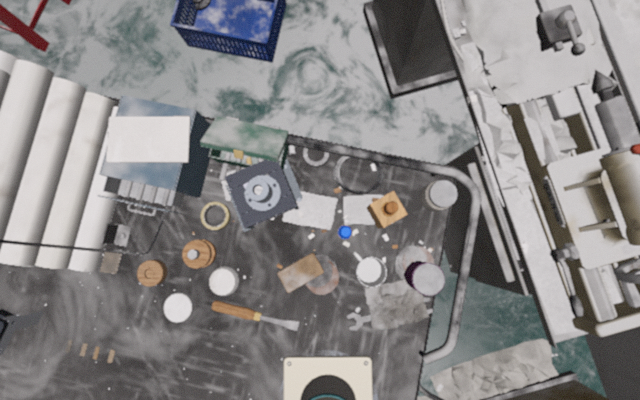

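The scene shows the wooden-handled bar in its holder at about (341,235). The blue look-alike is at (292,215), the stand with the sleeve at (277,180) and the jar at (397,280). In the top view, the handle is at (391,209) and the sleeve at (262,190).

```bash
python3 - <<'E'
from h import *
s=arm.snapshot('top'); K,R,t=s['camera_matrix'],np.array(s['R']),np.array(s['t']); d=s['depth']
v,u=np.mgrid[:400,:640]
P=np.stack([(u-K[0,2])/K[0,0]*d,(v-K[1,2])/K[1,1]*d,d],-1); W=(P-t)@R
print('cam',-R.T@t, 'f',K[0,0])
np.set_printoptions(suppress=True,precision=1)
def circ(m):
    p=W[m][:,:2]; c=cv2.minEnclosingCircle(p.astype(np.float32)); print(m.sum(),p.mean(0),c)
reg=lambda a,b,r:(np.hypot(W[...,0]-a,W[...,1]-b)<r)&(d>0)
m=reg(490,147,45)&(W[...,2]>135)&(W[...,2]<165); circ(m); print(np.median(W[m][:,2]))
pl=reg(490,147,120)&(abs(W[...,2]-78)<8); print(cv2.minAreaRect(W[pl][:,:2].astype(np.float32)))
m=reg(441,-143,30)&(W[...,2]>148); circ(m); print(np.median(W[m][:,2]))
m=reg(441,-143,50)&(abs(W[...,2]-106)<6); circ(m); print(cv2.minAreaRect(W[m][:,:2].astype(np.float32)))
a=cv2.resize(s['img'][150:235,220:310,::-1],None,fx=6,fy=6,interpolation=cv2.INTER_CUBIC); cv2.imwrite('pics/tz.png',a)
a=cv2.resize(s['img'][150:270,330:470,::-1],None,fx=4,fy=4,interpolation=cv2.INTER_CUBIC); cv2.imwrite('pics/tz2.png',a)
E
```

```text
cam [378.86206943 -12.28054787 958.8987017 ] f 387.6888286876563
378 [483.  139.5] ((483.9113464355469, 139.91612243652344), 23.932863235473633)
148.25076322164315
((497.8438720703125, 149.08563232421875), (169.01876831054688, 148.49075317382812), 11.364243507385254)
127 [ 439.8 -140. ] ((440.3705139160156, -140.90321350097656), 12.713720321655273)
158.47037175839128
585 [ 439.7 -139.4] ((440.5599365234375, -140.78591918945312), 41.66314697265625)
((440.5549621582031, -141.22340393066406), (59.93898010253906, 60.51323318481445), 28.02737045288086)
```

View pics/tz.png

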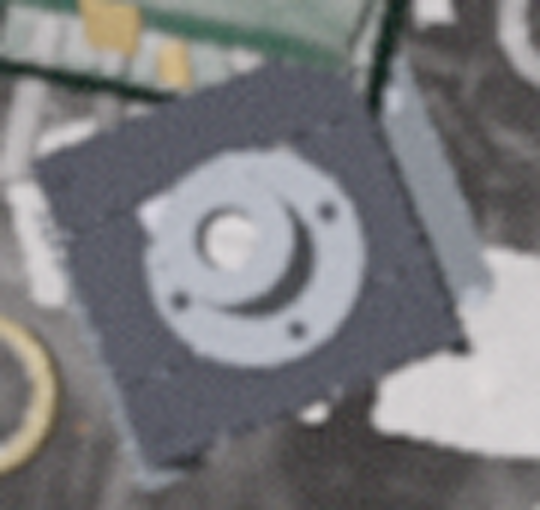

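View pics/tz2.png

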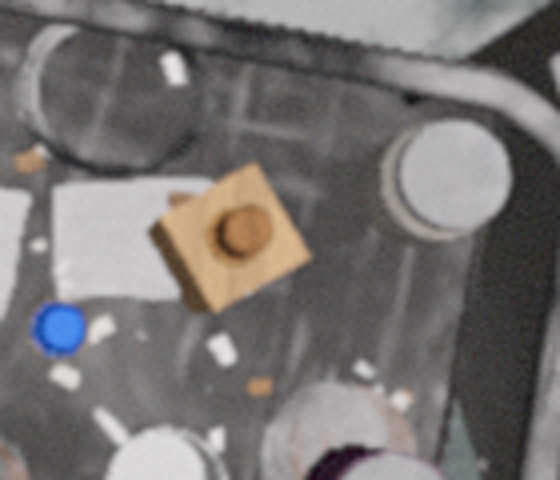

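The top view shows the bore in the sleeve rim clearly (crop about (230,240), px (258,190)), with the sleeve axis near (483.5,139.7). The bar handle is at (440.4,-141). I'll raise and turn the tool first.

```bash
python3 -m creep '[[[-1.5,0,0],[8.4,0,0],0],[[-1.5,0,0],[8.4,0,0],0],[[-1.5,0,0],[8.4,0,0],0],[[-1.5,0,0],[8.4,0,0],0],[[-1.5,0,0],[8.4,0,0],0],[[-1.5,0,0],[8.4,0,0],0],[[-1.5,0,0],[8.4,0,0],0],[[-1.5,0,0],[8.4,0,0],0],[[0,0,0],[8.4,0,0],0],[[0,0,0],[8.4,0,0],0]]'
cat >> h.py <<'E'
def to(x,y,z):
    s,R=st(); print('tool shift cm',np.round(R.T@(np.array([x,y,z])-s['ee_pos'])/10,2), 'q',np.round(s['qpos'],2))
E
python3 -c "
from h import *
to(440.4,-141,300)"
```

```text
time: 2.25
ee_pos: [258.9, 595.5, 320.3]
orientation: [1.455, 1.029, -1.459]
contact_force: [0.3, -0.4, -0.7]
finger_gap: 1.005
2.25 [258.9 595.5 320.3] F [ 0.3 -0.4 -0.7] gap 1.005
[[-0.002  0.942 -0.335]
 [-0.    -0.335 -0.942]
 [-1.    -0.002  0.001]]
tool shift cm [ 2.02 41.8  63.3 ] q [-1.46  0.56  0.46  1.34 -0.25  1.29 -1.33]
```

```bash
python3 -m creep '[[[0,3.4,3.3],[0,0,0],0],[[0,3.4,3.3],[0,0,0],0],[[0,3.4,3.3],[0,0,0],0],[[0,3.4,3.3],[0,0,0],0],[[0,3.4,3.3],[0,0,0],0],[[0,3.4,3.3],[0,0,0],0],[[0,3.4,3.3],[0,0,0],0],[[0,3.4,3.3],[0,0,0],0],[[0,3.4,3.3],[0,0,0],0],[[0,3.4,3.3],[0,0,0],0]]'
python3 -c "
from h import *
to(484,139.7,300);save('wrist','w1.png')"
```

```text
time: 3.25
ee_pos: [471.7, 165.1, 318.2]
orientation: [1.449, 1.043, -1.444]
contact_force: [-0.3, 1.5, 0.1]
finger_gap: 0.998
3.25 [471.7 165.1 318.2] F [-0.3  1.5  0.1] gap 0.998
[[-0.001  0.947 -0.321]
 [ 0.006 -0.321 -0.947]
 [-1.    -0.003 -0.006]]
tool shift cm [1.8  1.98 2.02] q [-0.81  0.32  0.58  1.76 -0.2   1.12 -0.5 ]
```

View pics/w1.png

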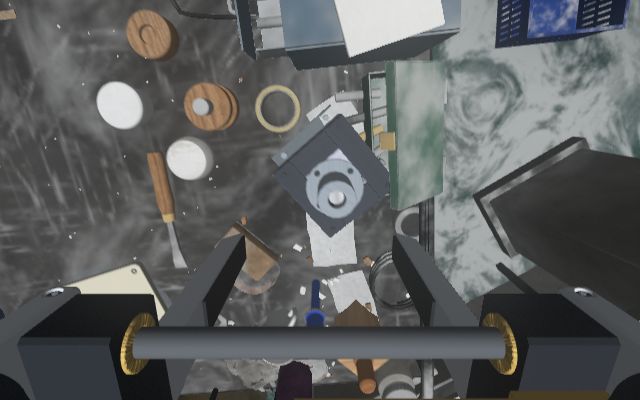

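The wrist view shows the sleeve with its bore at about (337,198) and the wooden handle at (365,375). I'll measure the sleeve again from this camera and then head for the bar.

```bash
cat >> h.py <<'E'
def cloud(s):
    K,R,t=s['camera_matrix'],np.array(s['R']),np.array(s['t']); d=s['depth']
    v,u=np.mgrid[:400,:640]
    P=np.stack([(u-K[0,2])/K[0,0]*d,(v-K[1,2])/K[1,1]*d,d],-1); W=(P-t)@R; W[d<=0]=1e6
    return W
def ring(W,a,b,z0,z1,r=45):
    m=(np.hypot(W[...,0]-a,W[...,1]-b)<r)&(W[...,2]>z0)&(W[...,2]<z1)
    p=W[m]; c=cv2.minEnclosingCircle(p[:,:2].astype(np.float32)); print(m.sum(),np.round(p.mean(0),1),np.round(c[0],1),round(c[1],1))
E
python3 -c "
from h import *
W=cloud(arm.snapshot('wrist')); ring(W,484,140,140,160); ring(W,440,-141,148,170,30)
to(440.4,-141,300)"
```

```text
992 [484.7 141.7 149.7] [484.5 140.9] 23.8
284 [ 442.1 -136.   157.7] [ 441.6 -139.4] 12.8
3.35 [474.1 158.7 318.8] F [ 0.6  0.  -0.1] gap 1.004
[[ 0.002  0.943 -0.333]
 [ 0.003 -0.333 -0.943]
 [-1.     0.001 -0.003]]
tool shift cm [ 1.8   6.8  29.39] q [-0.81  0.32  0.58  1.76 -0.2   1.12 -0.5 ]
```

```bash
python3 -m creep '[[[0,1,4.2],[0,0,0],0],[[0,1,4.2],[0,0,0],0],[[0,1,4.2],[0,0,0],0],[[0,1,4.2],[0,0,0],0],[[0,1,4.2],[0,0,0],0],[[0,1,4.2],[0,0,0],0],[[0,0.8,3.7],[0,0,0],0],[[0,0,0],[0,0,0],0]]'
python3 -c "
from h import *
W=cloud(save('wrist','w2.png')); ring(W,440,-141,148,170,30)
to(440.5,-141,200)"
```

```text
time: 4.15
ee_pos: [442.4, -143.2, 318.4]
orientation: [1.459, 1.03, -1.445]
contact_force: [0.3, 0.1, -0.7]
finger_gap: 1.003
382 [ 441.9 -139.5  159.8] [ 441.5 -141.1] 13.0
4.2 [ 443.  -140.4  318.2] F [-0.1  0.8  0.2] gap 1.005
[[ 0.007  0.945 -0.327]
 [ 0.006 -0.327 -0.945]
 [-1.     0.004 -0.008]]
tool shift cm [11.81 -0.27  0.23] q [-0.29  0.27  0.7   1.84 -0.2   1.09  0.16]
```

View pics/w2.png

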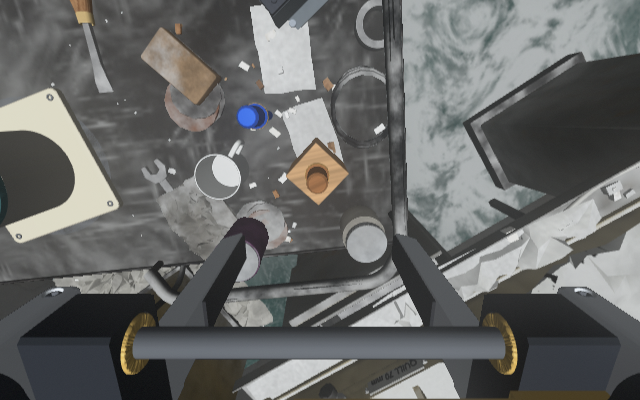

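```bash
cat >> h.py <<'E'
def avg(n=8,cam='top'):
    L=[];O=[];F=[]
    for _ in range(n):
        arm.snapshot(cam); s=arm.get_state(); L.append(s['ee_pos']);O.append(s['orientation']);F.append(s['contact_force'])
    R=Rn.from_rotvec(O).mean().as_matrix()
    print('avg',np.round(np.mean(L,0),2),'sd',np.round(np.std(L,0),2),'F',np.round(np.mean(F,0),2),np.round(np.std(F,0),2),'gap',round(s['finger_gap'],3),'t',s['time']); print(np.round(R,4)); return np.mean(L,0),R
def ato(x,y,z,n=8):
    p,R=avg(n); print('tool shift cm',np.round(R.T@(np.array([x,y,z])-p)/10,2))
    c=np.cross(R[:,0],[0,0,-1]); print('level deg',np.round(np.degrees(R.T@c),2))
E
python3 -c "
from h import *
W=cloud(arm.snapshot('wrist'));W2=cloud(arm.snapshot('top'))
a,b=np.array([.945,-.327]),np.array([-.327,-.945])
for w in (W,W2):
  r=w[...,:2]-[441,-141]; A=r@a;B=r@b
  for n,hh in (('finger',(65,20)),('body',(100,45))):
    m=(abs(A)<hh[0])&(abs(B)<hh[1])&((abs(A)>35)|(abs(B)>45)); q=w[m]; i=q[...,2].argmax() ; print(n,q[i])
ato(441,-141,200)"
```

```text
finger [ 507.56921232 -142.91140703  452.94255969]
body [ 509.17174471 -130.61206712  463.21772918]
finger [ 384.15141948 -106.68525907  782.75204605]
body [352.57133736 -91.13922531 801.21413146]
avg [ 443.96 -136.58  317.67] sd [0.09 0.42 0.05] F [-0.06  0.07 -0.1 ] [0.46 0.36 0.54] gap 1.001 t 4.7
[[ 0.0057  0.9477 -0.3192]
 [ 0.0071 -0.3192 -0.9477]
 [-1.      0.0031 -0.0085]]
tool shift cm [11.76 -0.18  0.61]
level deg [ 0.   -0.49 -0.18]
```

```bash
python3 -m creep '[[[2,-0.1,0.3],[0,-0.3,-0.2],0],[[3,-0.1,0.3],[0,-0.2,0],0],[[3,0,0],[0,0,0],0],[[3,0,0],[0,0,0],0],[[0,0,0],[0,0,0],0],[[0,0,0],[0,0,0],0]]'
python3 -c "
from h import *
ato(441.2,-141,137)"
```

```text
time: 5.3
ee_pos: [442.9, -141.5, 206.2]
orientation: [1.444, 1.035, -1.439]
contact_force: [0.3, 0.1, 1.3]
finger_gap: 0.997
avg [ 443.29 -141.42  206.65] sd [0.23 0.08 0.23] F [-0.1   0.09  0.06] [0.15 0.46 0.51] gap 1.003 t 5.7
[[ 6.300e-03  9.485e-01 -3.167e-01]
 [-1.500e-03 -3.167e-01 -9.485e-01]
 [-1.000e+00  6.400e-03 -6.000e-04]]
tool shift cm [ 6.96 -0.26  0.03]
level deg [-0.   -0.03 -0.37]
```

```bash
python3 -m creep '[[[1.5,-0.2,0],[0,0,-0.3],0],[[1.5,0,0],[0,0,0],0],[[1.5,0,0],[0,0,0],0],[[1.2,0,0],[0,0,0],0],[[0.5,0,0],[0,0,0],0],[[0,0,0],[0,0,0],0]]'
python3 -c "
from h import *
ato(441.2,-141,137)"
```

```text
time: 6.3
ee_pos: [443.9, -141.0, 144.7]
orientation: [1.446, 1.035, -1.436]
contact_force: [0.3, 0.6, 0.3]
finger_gap: 1.002
avg [ 444.35 -141.14  145.36] sd [0.13 0.06 0.15] F [ 0.   -0.07  0.38] [0.27 0.34 0.31] gap 1.004 t 6.7
[[ 8.500e-03  9.488e-01 -3.157e-01]
 [-4.000e-04 -3.157e-01 -9.489e-01]
 [-1.000e+00  8.200e-03 -2.200e-03]]
tool shift cm [ 0.83 -0.31  0.09]
level deg [-0.   -0.13 -0.47]
```

```bash
python3 -m creep '[[[0.5,-0.4,0.1],[0,-0.1,-0.6],0],[[0.5,-0.2,0],[0,0,-0.3],0],[[0,0,0],[0,0,0],0]]'
python3 -c "
from h import *
ato(441.2,-141,137,4)"
```

```text
time: 7.0
ee_pos: [438.0, -139.9, 134.7]
orientation: [1.439, 1.048, -1.447]
contact_force: [0.3, -0.0, -0.0]
finger_gap: 0.997
avg [ 438.4  -140.12  135.19] sd [0.19 0.09 0.18] F [-0.14 -0.14 -0.04] [1.01 0.44 0.51] gap 1.002 t 7.2
[[-6.800e-03  9.489e-01 -3.154e-01]
 [ 2.900e-03 -3.154e-01 -9.490e-01]
 [-1.000e+00 -7.300e-03 -6.000e-04]]
tool shift cm [-0.18  0.29 -0.01]
level deg [-0.   -0.04  0.42]
```

```bash
python3 -m creep '[[[-0.2,0.3,0],[0,0,0.4],0],[[0,0,0],[0,0,0],0.4],[[0,0,0],[0,0,0],0.6]]'
python3 -c "
from h import *
ato(441.2,-141,137,2)"
```

```text
time: 7.5
ee_pos: [442.1, -141.4, 137.8]
orientation: [1.443, 1.039, -1.44]
contact_force: [-0.3, -0.1, 0.3]
finger_gap: 0.867
avg [ 442.1  -141.39  137.81] sd [0.03 0.   0.02] F [ 0.21  0.69 -0.27] [0.28 0.28 0.22] gap 0.779 t 7.6
[[ 1.800e-03  9.489e-01 -3.154e-01]
 [ 2.000e-04 -3.154e-01 -9.489e-01]
 [-1.000e+00  1.700e-03 -7.000e-04]]
tool shift cm [ 0.08 -0.1  -0.01]
level deg [ 0.   -0.04 -0.1 ]
```

```bash
python3 -m creep '[[[0,-0.1,0],[0,0,-0.1],1],[[0,0,0],[0,0,0],1],[[0,0,0],[0,0,0],1],[[0,0,0],[0,0,0],1],[[0,0,0],[0,0,0],1],[[0,0,0],[0,0,0],1],[[0,0,0],[0,0,0],1],[[0,0,0],[0,0,0],1],[[0,0,0],[0,0,0],1]]'
python3 -c "
from h import *
ato(441.2,-141,137,3)
save('wrist','w3.png')"
```

```text
time: 8.5
ee_pos: [441.3, -141.2, 137.8]
orientation: [1.442, 1.04, -1.441]
contact_force: [1.2, -1.0, -0.4]
finger_gap: 0.263
avg [ 441.29 -141.14  137.8 ] sd [0.02 0.01 0.01] F [-0.05 -0.1  -0.3 ] [0.19 0.34 0.53] gap 0.261 t 8.65
[[ 4.000e-04  9.490e-01 -3.154e-01]
 [ 5.000e-04 -3.154e-01 -9.490e-01]
 [-1.000e+00  2.000e-04 -6.000e-04]]
tool shift cm [ 0.08 -0.01 -0.01]
level deg [-0.   -0.03 -0.01]
```

View pics/w3.png

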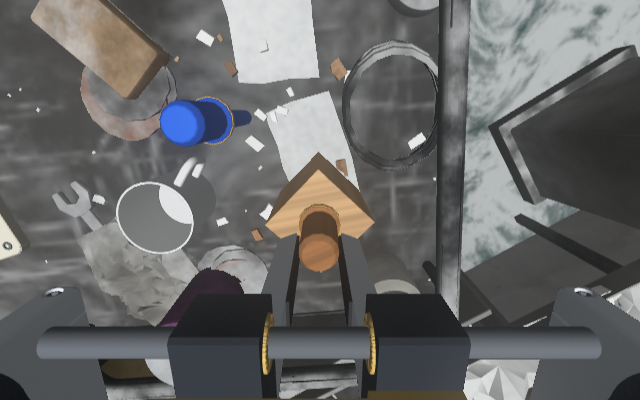

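The handle sits between the jaws at (318,250). The gap of 0.26 matches about 25 mm, so I'll lift straight up.

```bash
python3 -m creep '[[[-1,0,0],[0,0,0],1],[[-2,0,0],[0,0,0],1],[[-2,0,0],[0,0,0],1],[[-2,0,0],[0,0,0],1],[[-2,0,0],[0,0,0],1],[[-2,0,0],[0,0,0],1],[[-2,0,0],[0,0,0],1],[[-2,0,0],[0,0,0],1],[[-2,0,0],[0,0,0],1],[[0,0,0],[0,0,0],1]]'
python3 -c "
from h import *
ato(484.3,140.5,320,3)
save('wrist','w4.png');save('scene','s4.png')"
```

```text
time: 9.7
ee_pos: [436.8, -141.2, 316.9]
orientation: [1.441, 1.043, -1.449]
contact_force: [0.6, 0.1, -2.2]
finger_gap: 0.264
avg [ 435.43 -140.32  314.62] sd [0.39 0.26 0.69] F [-0.46  0.07 -3.29] [0.42 0.48 0.08] gap 0.264 t 9.85
[[-1.060e-02  9.478e-01 -3.185e-01]
 [ 2.700e-03 -3.185e-01 -9.479e-01]
 [-9.999e-01 -1.090e-02  8.000e-04]]
tool shift cm [ -0.51  -4.32 -28.18]
level deg [-0.    0.05  0.63]
```

View pics/w4.png

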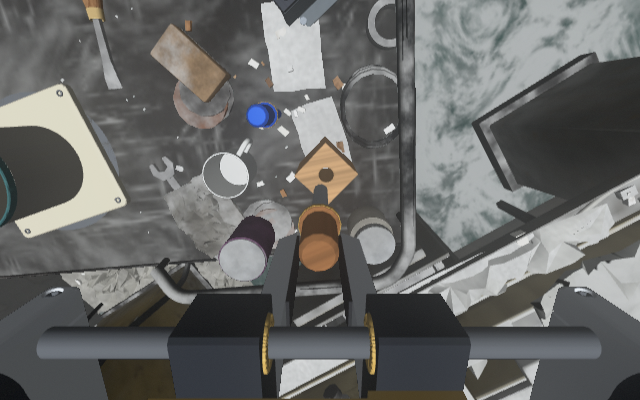

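View pics/s4.png

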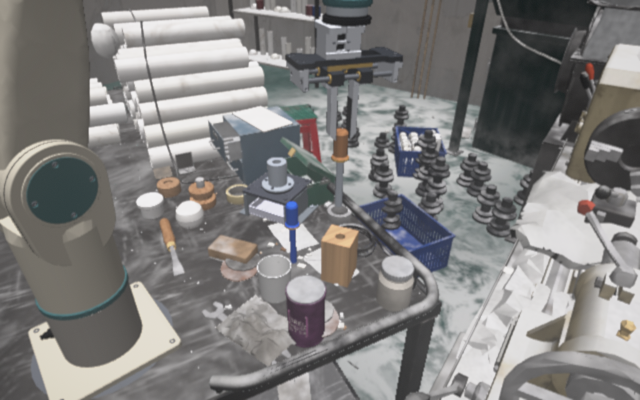

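The bar is clear of the holder in both views. The hole's mouth shows at (326,173) in the wrist picture and the bar hangs upright in the scene. I'll carry it over to the stand.

```bash
python3 -c "
from h import *
s=arm.snapshot('wrist');W=cloud(s)
m=(np.hypot(W[...,0]-441,W[...,1]+141)<55)&(abs(W[...,2]-106)<5)
p=W[m]; print(cv2.minAreaRect(p[:,:2].astype(np.float32)),p[:,2].mean())
"
python3 -m creep '[[[-0.3,-0.4,-1.5],[0,0,0.3],1],[[-0.2,-0.4,-2.8],[0,0,0.3],1],[[0,-0.4,-3],[0,0,0],1],[[0,-0.4,-3],[0,0,0],1],[[0,-0.4,-3],[0,0,0],1],[[0,-0.4,-3],[0,0,0],1],[[0,-0.5,-3],[0,0,0],1],[[0,-0.4,-3],[0,0,0],1],[[0,-0.4,-3],[0,0,0],1],[[0,-0.4,-1.5],[0,0,0],1]]'
python3 -c "
from h import *
ato(484.3,140.5,300,4)
"
```

```text
((441.24951171875, -141.15553283691406), (60.1890869140625, 60.09874725341797), 28.220338821411133) 106.29349813069548
time: 11.0
ee_pos: [479.9, 132.7, 309.4]
orientation: [1.436, 1.037, -1.469]
contact_force: [0.7, 1.1, -2.8]
finger_gap: 0.265
avg [479.51 131.15 309.63] sd [0.08 2.52 0.39] F [ 0.09  0.2  -2.62] [0.45 1.15 0.84] gap 0.266 t 11.2
[[-0.0177  0.9441 -0.3291]
 [-0.0076 -0.3292 -0.9442]
 [-0.9998 -0.0142  0.013 ]]
tool shift cm [ 0.95  0.16 -1.05]
level deg [-0.    0.74  0.81]
```

```bash
python3 -m creep '[[[0,0.2,-1.1],[0,0.7,0.8],1],[[0,0,0],[0,0,0],1],[[0,0,0],[0,0,0],1]]'
python3 -c "
from h import *
ato(484.3,140.5,300,5)
"
```

```text
time: 11.5
ee_pos: [485.5, 133.7, 310.4]
orientation: [1.459, 1.022, -1.458]
contact_force: [-0.2, -1.7, -2.4]
finger_gap: 0.258
avg [485.53 134.47 310.38] sd [0.02 0.3  0.06] F [-0.13  0.22 -2.37] [0.35 0.29 0.55] gap 0.263 t 11.75
[[ 0.0019  0.941  -0.3385]
 [-0.0019 -0.3385 -0.941 ]
 [-1.      0.0024  0.0011]]
tool shift cm [ 1.04 -0.32 -0.53]
level deg [-0.    0.06 -0.14]
```

```bash
python3 -m creep '[[[0.6,-0.4,-0.6],[0,0,0],1],[[0,0,-0.2],[0,0,0],1],[[0,0,0],[0,0,0],1]]'
python3 -c "
from h import *
ato(484.3,140.5,300,5)
save('wrist','w5.png');s=save('scene','s5.png')
cv2.imwrite('pics/s5z.png',cv2.resize(s['img'][100:240,210:350,::-1],None,fx=4,fy=4,interpolation=cv2.INTER_CUBIC))
for c in ('scene','wrist'): print(c,[(np.round(d['at'],1),round(d['confidence'],2)) for d in arm.pinpoint(c,'bar_tip')])
"
```

```text
time: 12.05
ee_pos: [484.2, 144.6, 303.6]
orientation: [1.458, 1.024, -1.458]
contact_force: [0.2, 0.6, -2.7]
finger_gap: 0.262
avg [484.16 144.26 303.73] sd [0.12 0.22 0.13] F [-0.16 -0.25 -2.44] [0.43 0.2  0.35] gap 0.262 t 12.3
[[ 0.0014  0.9411 -0.3382]
 [-0.0017 -0.3382 -0.9411]
 [-1.      0.0019  0.0011]]
tool shift cm [0.37 0.14 0.35]
level deg [-0.    0.06 -0.11]
scene [(array([491.6, 142.5, 175. ]), 0.64), (array([391. , -43.5,   2.5]), 0.64)]
wrist [(array([390.8, -45.3,  -1.7]), 0.88), (array([489.5, 140.9, 170.6]), 0.87)]
```

View pics/w5.png

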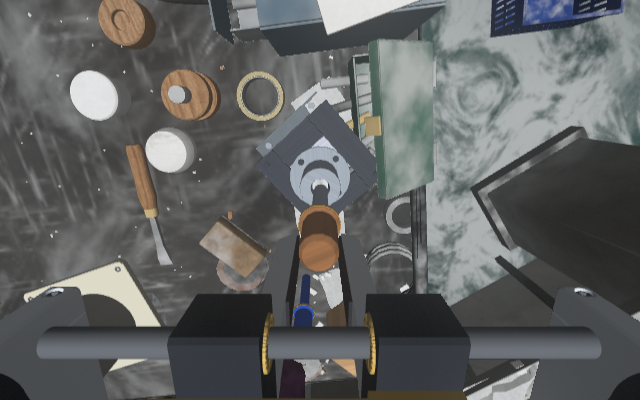

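View pics/s5z.png

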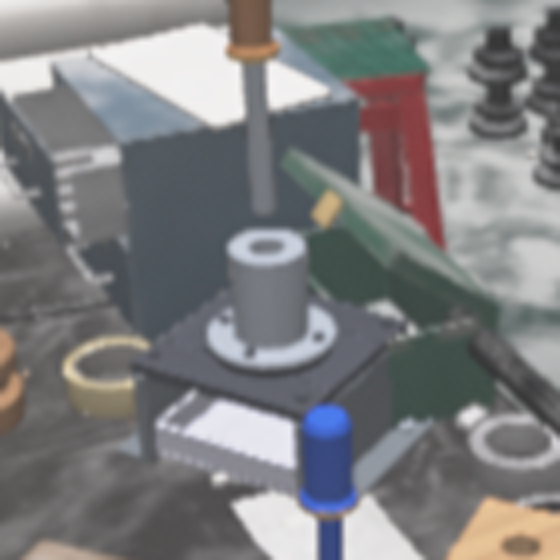

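The wrist picture shows the tip just in front of the bore at (320,190). The scene crop shows the bar above the sleeve, maybe slightly tilted. I'll measure the bar's axis from the depth.

```bash
cat >> h.py <<'E'
def proj(s,X):
    c=np.array(s['R'])@np.array(X,float)+np.array(s['t']); p=np.array(s['camera_matrix'])@c; return p[:2]/p[2]
def barlook(x,y,tip):
    for cam in ('scene','wrist'):
        s=arm.snapshot(cam); W=cloud(s); C=-np.array(s['R']).T@np.array(s['t'])
        print(cam,'cam at',np.round(C))
        for z0 in range(int(tip)+5,int(tip)+95,20):
            m=(np.hypot(W[...,0]-x,W[...,1]-y)<18)&(abs(W[...,2]-z0-10)<10)
            if m.sum()<6: continue
            p=W[m]; g=p.mean(0); v=np.array([g[0]-C[0],g[1]-C[1]]); v/=np.hypot(*v); n=np.array([-v[1],v[0]])
            l=(p[:,:2]-g[:2])@n; mid=(l.max()+l.min())/2; md=(p[:,:2]-g[:2])@v
            c=g[:2]+n*mid+v*(md.min()+7.5)
            print(round(g[2]),m.sum(),'axis',np.round(c,1),'width',round(np.ptp(l),1),'n',np.round(n,2),'lat rel expected',round(float((g[:2]+n*mid-[x,y])@n),1))
E
python3 -c "
from h import *
avg(2); barlook(484.2,144.3,172)
s=arm.snapshot('wrist'); ring(cloud(s),484,140,140,156,26)
s=arm.snapshot('top'); ring(cloud(s),484,140,140,156,26)
s=arm.snapshot('scene'); ring(cloud(s),484,140,145,156,26)
"
```

```text
avg [484.26 144.03 303.89] sd [0.   0.01 0.  ] F [ 0.24 -0.53 -2.42] [0.59 0.1  0.11] gap 0.263 t 12.6
[[ 1.700e-03  9.409e-01 -3.387e-01]
 [-1.500e-03 -3.387e-01 -9.409e-01]
 [-1.000e+00  2.100e-03  8.000e-04]]
scene cam at [ -30. -635.  623.]
188 47 axis [484.5 141.8] width 14.7 n [-0.83  0.55] lat rel expected -1.6
207 43 axis [484.8 143.1] width 12.7 n [-0.83  0.55] lat rel expected -1.2
227 54 axis [484.4 142.5] width 14.7 n [-0.83  0.55] lat rel expected -1.1
247 48 axis [483.4 142.6] width 13.9 n [-0.83  0.55] lat rel expected -0.3
268 59 axis [478.3 137.2] width 27.5 n [-0.83  0.55] lat rel expected 1.0
wrist cam at [512. 224. 493.]
188 64 axis [485.4 143.6] width 14.5 n [ 0.95 -0.31] lat rel expected 1.4
207 78 axis [485.3 143.7] width 14.0 n [ 0.95 -0.31] lat rel expected 1.3
227 91 axis [484.8 143.8] width 14.0 n [ 0.95 -0.32] lat rel expected 0.7
240 24 axis [484.8 144. ] width 9.6 n [ 0.95 -0.32] lat rel expected 0.7
276 116 axis [487.1 152.6] width 31.9 n [ 0.94 -0.34] lat rel expected -0.0
885 [486.  145.1 149.8] [484.4 140.7] 23.9
273 [481.4 136.9 148.3] [483.7 140.6] 24.1
154 [482.7 137.5 149.5] [485.2 138.9] 25.1
```

The tip is at about (485.2,143) and the sleeve axis at (484.4,140.6). I'll shift about 2.6 mm and then feel my way down.

```bash
python3 -m creep '[[[0.5,0,0.3],[0,0,0],1],[[0.5,0,0],[0,0,0],1],[[0,0,0],[0,0,0],1]]'
python3 -c "
from h import *
ato(483.6,141.4,283,4); barlook(484,142,160)"
```

```text
time: 13.15
ee_pos: [483.0, 141.0, 292.9]
orientation: [1.459, 1.023, -1.458]
contact_force: [-0.4, -0.4, -2.4]
finger_gap: 0.264
avg [483.45 140.97 293.53] sd [0.19 0.08 0.22] F [ 0.26  0.14 -2.21] [0.54 0.35 0.26] gap 0.263 t 13.35
[[ 2.500e-03  9.410e-01 -3.385e-01]
 [-1.400e-03 -3.385e-01 -9.410e-01]
 [-1.000e+00  2.800e-03  5.000e-04]]
tool shift cm [ 1.05 -0.   -0.05]
level deg [ 0.    0.03 -0.16]
scene cam at [ -30. -635.  623.]
175 46 axis [484.3 139.3] width 14.7 n [-0.83  0.55] lat rel expected -1.7
196 48 axis [483.9 139.9] width 14.4 n [-0.83  0.55] lat rel expected -1.1
215 46 axis [484.2 140. ] width 14.5 n [-0.83  0.55] lat rel expected -1.3
235 53 axis [483.6 140.3] width 14.4 n [-0.83  0.55] lat rel expected -0.6
254 46 axis [480.  134.6] width 29.9 n [-0.83  0.55] lat rel expected -0.7
wrist cam at [511. 221. 483.]
175 64 axis [485.2 140.8] width 14.8 n [ 0.95 -0.31] lat rel expected 1.5
195 77 axis [485.  140.7] width 14.1 n [ 0.95 -0.31] lat rel expected 1.4
215 94 axis [484.5 141. ] width 14.2 n [ 0.95 -0.31] lat rel expected 0.7
229 31 axis [484.3 141. ] width 11.5 n [ 0.95 -0.32] lat rel expected 0.6
264 32 axis [486.5 149.5] width 28.9 n [ 0.95 -0.32] lat rel expected 0.0
```

```bash
python3 -m creep '[[[0.5,0.1,0],[0,0,-0.7],1],[[0.5,0,0],[0,0,0],1],[[0.3,0,0],[0,0,0],1],[[0.3,0,0],[0,0,0],1]]'
python3 -c "
from h import *
ato(484.0,141,283,3); barlook(484,141,150)"
```

```text
time: 13.85
ee_pos: [485.1, 140.9, 276.9]
orientation: [1.456, 1.034, -1.465]
contact_force: [-0.0, -0.1, -2.4]
finger_gap: 0.262
avg [484.8  140.91 276.73] sd [0.11 0.02 0.27] F [-0.18 -0.37 -2.6 ] [0.27 0.06 0.25] gap 0.263 t 14.0
[[-9.100e-03  9.411e-01 -3.381e-01]
 [ 3.500e-03 -3.381e-01 -9.411e-01]
 [-1.000e+00 -9.800e-03 -2.000e-04]]
tool shift cm [-0.63 -0.08  0.02]
level deg [-0.   -0.01  0.56]
scene cam at [ -30. -635.  623.]
164 48 axis [485. 141.] width 14.9 n [-0.83  0.55] lat rel expected -0.9
185 46 axis [483.1 138.4] width 12.8 n [-0.83  0.55] lat rel expected -0.7
206 52 axis [484.4 140.2] width 14.8 n [-0.83  0.55] lat rel expected -0.8
225 45 axis [484.4 140.9] width 12.7 n [-0.83  0.55] lat rel expected -0.4
248 77 axis [479.5 133. ] width 32.4 n [-0.83  0.55] lat rel expected -0.7
wrist cam at [515. 220. 467.]
165 68 axis [485.2 141.6] width 14.4 n [ 0.94 -0.35] lat rel expected 0.9
185 82 axis [484.9 141.3] width 14.2 n [ 0.94 -0.35] lat rel expected 0.7
205 90 axis [484.8 141.4] width 13.8 n [ 0.94 -0.35] lat rel expected 0.6
252 437 axis [488.  149.8] width 31.9 n [ 0.93 -0.35] lat rel expected 0.6
```

The tip is about 5 mm below the rim with no contact force and the bar is upright, so it's in the bore. I'll push down in small steps.

```bash
python3 -m creep '[[[0.3,0,0],[0,0,0],1],[[0.3,0,0],[0,0,0],1],[[0.3,0,0],[0,0,0],1],[[0.3,0,0],[0,0,0],1]]'
python3 -m creep '[[[0.3,0,0],[0,0,0],1],[[0.3,0,0],[0,0,0],1]]'
python3 -c "
from h import *
ato(484.0,140.7,205,2)"
```

```text
time: 14.5
ee_pos: [486.2, 141.5, 265.9]
orientation: [1.459, 1.034, -1.461]
contact_force: [-0.2, 0.2, 4.4]
finger_gap: 0.263
time: 14.7
ee_pos: [487.4, 141.9, 260.9]
orientation: [1.462, 1.033, -1.458]
contact_force: [-0.3, -0.3, 5.6]
finger_gap: 0.261
avg [487.12 141.8  260.55] sd [0.02 0.05 0.07] F [-0.34  0.13  4.48] [0.25 0.3  0.03] gap 0.265 t 14.8
[[-0.0029  0.9412 -0.3377]
 [ 0.0065 -0.3377 -0.9412]
 [-1.     -0.0049 -0.0052]]
tool shift cm [ 5.56 -0.23  0.24]
level deg [-0.   -0.3   0.28]
```

```bash
python3 -m creep '[[[0.3,-0.15,0.1],[0,0,-0.2],1],[[0.3,-0.1,0.1],[0,0,-0.1],1],[[0.3,-0.05,0.03],[0,0,0],1],[[0.3,-0.05,0.03],[0,0,0],1]]'
python3 -m creep '[[[0.3,-0.05,0.03],[0,0,0],1],[[0.3,-0.05,0.03],[0,0,0],1],[[0.3,-0.05,0.03],[0,0,0],1]]'
python3 -c "
from h import *
ato(484.0,140.7,205,2)"
```

```text
time: 15.2
ee_pos: [485.9, 140.7, 250.4]
orientation: [1.465, 1.035, -1.456]
contact_force: [-0.1, -1.2, 5.3]
finger_gap: 0.261
time: 15.5
ee_pos: [485.5, 140.5, 242.0]
orientation: [1.468, 1.034, -1.453]
contact_force: [-0.5, -0.3, 4.3]
finger_gap: 0.264
avg [485.23 140.38 241.63] sd [0.   0.01 0.08] F [ 0.16 -0.41  3.92] [0.54 0.19 0.03] gap 0.26 t 15.6
[[ 0.0018  0.9411 -0.3381]
 [ 0.0107 -0.3381 -0.941 ]
 [-0.9999 -0.002  -0.0106]]
tool shift cm [ 3.66 -0.12  0.05]
level deg [-0.   -0.61  0.11]
```

```bash
python3 -m creep '[[[0.3,-0.1,0.03],[0,-0.3,0],1],[[0.3,-0.06,0.03],[0,-0.3,0],1],[[0.3,-0.05,0.02],[0,-0.1,0],1],[[0.3,-0.05,0.02],[0,-0.1,0],1]]'
python3 -m creep '[[[0.3,-0.05,0.02],[0,-0.1,0],1],[[0.3,-0.05,0.02],[0,-0.1,0],1],[[0.3,-0.05,0.02],[0,-0.1,0],1]]'
python3 -c "
from h import *
ato(484.0,140.7,203,2)"
```

```text
time: 16.0
ee_pos: [484.3, 140.4, 230.5]
orientation: [1.458, 1.023, -1.459]
contact_force: [0.7, 0.4, 4.5]
finger_gap: 0.265
time: 16.3
ee_pos: [482.3, 140.3, 220.4]
orientation: [1.453, 1.02, -1.463]
contact_force: [1.1, 0.9, -2.8]
finger_gap: 0.263
avg [481.53 140.28 219.71] sd [0.01 0.   0.07] F [ 0.2   0.23 -2.85] [0.14 0.24 0.01] gap 0.264 t 16.4
[[-3.100e-03  9.410e-01 -3.384e-01]
 [-8.300e-03 -3.384e-01 -9.410e-01]
 [-1.000e+00 -1.000e-04  8.900e-03]]
tool shift cm [ 1.67  0.22 -0.14]
level deg [0.   0.51 0.01]
```

The force dropped back to the bar's own weight at about 60 mm depth, so the stone has probably fallen. I'll go on to the safe depth.

```bash
python3 -m creep '[[[0.3,0.2,-0.05],[0,0.4,0],1],[[0.3,0,0],[0,0.1,0],1],[[0.3,0,0],[0,0,0],1],[[0.3,0,0],[0,0,0],1],[[0.2,0,0],[0,0,0],1],[[0.1,0,0],[0,0,0],1]]'
python3 -c "
from h import *
ato(484.0,140.7,203,2); save('scene','s6.png');s=arm.snapshot('scene')
cv2.imwrite('pics/s6z.png',cv2.resize(s['img'][100:240,210:350,::-1],None,fx=4,fy=4,interpolation=cv2.INTER_CUBIC))"
```

```text
time: 17.0
ee_pos: [482.1, 139.7, 201.8]
orientation: [1.456, 1.027, -1.462]
contact_force: [0.5, -0.4, -2.1]
finger_gap: 0.263
avg [482.07 139.69 201.74] sd [0.01 0.03 0.07] F [ 0.71 -0.19 -2.73] [0.79 0.33 0.11] gap 0.263 t 17.1
[[-3.800e-03  9.410e-01 -3.385e-01]
 [-9.000e-04 -3.385e-01 -9.410e-01]
 [-1.000e+00 -3.200e-03  2.100e-03]]
tool shift cm [-0.13  0.15 -0.16]
level deg [0.   0.12 0.19]
```

View pics/s6z.png

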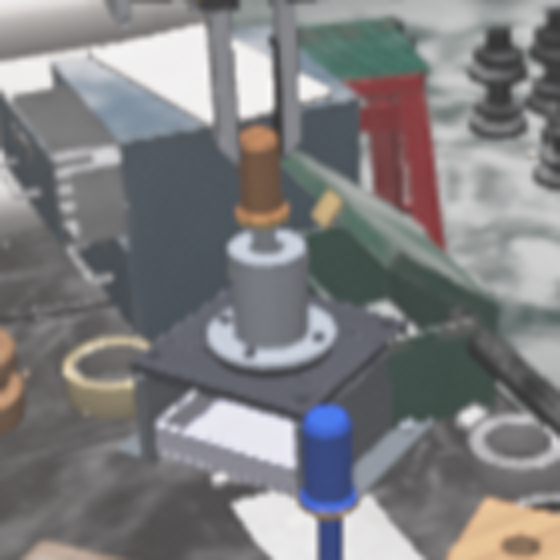

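The bar is seated deep in the sleeve, with the collar at (262,210) just above the mouth. The tray floor under the bore is hidden. I'll withdraw straight up.

```bash
python3 -m creep '[[[-0.5,0.15,-0.15],[0,0,0.2],1],[[-1,0,0],[0,0,0],1],[[-1.2,0,0],[0,0,0],1],[[-1.2,0,0],[0,0,0],1],[[-1.2,0,0],[0,0,0],1],[[-1.2,0,0],[0,0,0],1],[[-1.2,0,0],[0,0,0],1],[[-1,0,0],[0,0,0],1]]'
python3 -c "
from h import *
ato(484.0,140.7,315,2)"
```

```text
time: 18.0
ee_pos: [482.7, 139.8, 294.3]
orientation: [1.456, 1.024, -1.462]
contact_force: [0.5, -0.0, -3.0]
finger_gap: 0.263
avg [483.71 140.03 295.26] sd [0.06 0.   0.55] F [-0.51 -0.04 -1.86] [0.06 0.39 1.46] gap 0.264 t 18.1
[[ 5.000e-04  9.407e-01 -3.393e-01]
 [-1.600e-03 -3.393e-01 -9.407e-01]
 [-1.000e+00  1.100e-03  1.400e-03]]
tool shift cm [-1.97  0.01 -0.07]
level deg [-0.    0.08 -0.06]
```

Now up, and back toward the holder.

```bash
python3 -m creep '[[[-1.5,0,0],[0,0,0],1],[[-1,0,1],[0,0,0],1],[[0,0.4,2.5],[0,0,0],1],[[0,0.4,3],[0,0,0],1],[[0,0.5,3],[0,0,0],1],[[0,0.4,3],[0,0,0],1],[[0,0.5,3],[0,0,0],1]]'
python3 -c "
from h import *
ato(441.2,-141.1,315,2)
s=arm.snapshot('top'); cv2.imwrite('pics/t7.png',cv2.resize(s['img'][150:235,220:310,::-1],None,fx=6,fy=6,interpolation=cv2.INTER_CUBIC))
s=save('scene','s7.png')
cv2.imwrite('pics/s7z.png',cv2.resize(s['img'][120:240,210:350,::-1],None,fx=4,fy=4,interpolation=cv2.INTER_CUBIC))
W=cloud(s); m=(np.hypot(W[...,0]-484,W[...,1]-140)<60)&(W[...,2]<70)&(W[...,2]>25);print(m.sum(),np.round(W[m][::10]))
W=cloud(arm.snapshot('top')); ring(W,484,140,140,156,26); m=(np.hypot(W[...,0]-484,W[...,1]-140)<8); print(np.round(np.sort(W[m][:,2])[::4]))
"
```

```text
time: 18.8
ee_pos: [447.7, -16.9, 319.3]
orientation: [1.449, 1.031, -1.458]
contact_force: [0.9, -0.6, -2.3]
finger_gap: 0.265
avg [446.71 -22.06 319.75] sd [0.35 1.21 0.01] F [-1.27 -3.41 -2.41] [0.75 2.47 0.75] gap 0.266 t 18.9
[[-0.0045  0.941  -0.3383]
 [-0.0051 -0.3383 -0.941 ]
 [-1.     -0.0025  0.0063]]
tool shift cm [ 0.54  3.51 11.39]
level deg [0.   0.36 0.14]
115 [[508.  87.  70.]
 [500.  84.  66.]
 [507.  85.  59.]
 [512.  87.  50.]
 [507.  85.  44.]
 [516.  90.  29.]
 [426. 143.  31.]
 [432. 130.  32.]
 [434. 124.  31.]
 [438. 116.  30.]
 [443. 101.  33.]
 [444. 103.  26.]]
0 [nan nan nan] [0. 0.] 0.0
[]h.py:18: RuntimeWarning: Mean of empty slice.
  p=W[m]; c=cv2.minEnclosingCircle(p[:,:2].astype(np.float32)); print(m.sum(),np.round(p.mean(0),1),np.round(c[0],1),round(c[1],1))
  ret = um.true_divide(
```

View pics/t7.png

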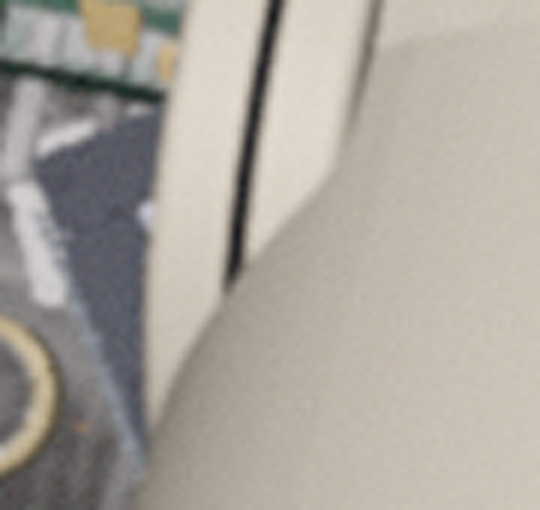

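View pics/s7z.png

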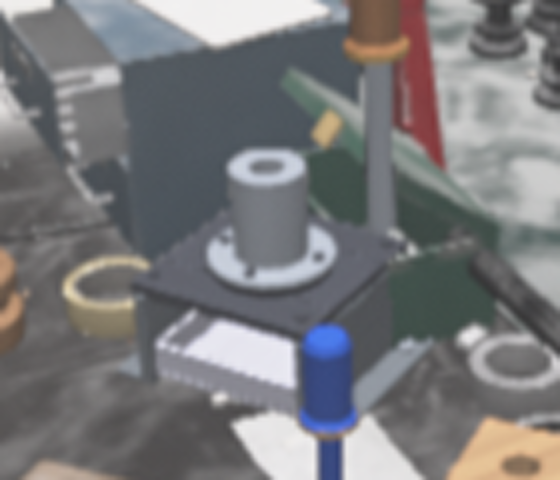

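The arm hides the sleeve from above and the tray floor is only partly in sight from the scene camera. I'll look again with the arm over the holder, before putting the bar back.

```bash
python3 -m creep '[[[0,0.8,2],[0,0.3,0],1],[[0,0.8,3],[0,0,0],1],[[0,0.7,3],[0,0,0],1],[[0,0.4,2],[0,0,0],1],[[0,0,0],[0,0,0],1],[[0,0,0],[0,0,0],1]]'
python3 -c "
from h import *
ato(441.2,-141.1,270,3)
s=arm.snapshot('top'); cv2.imwrite('pics/t8.png',cv2.resize(s['img'][150:235,220:310,::-1],None,fx=6,fy=6,interpolation=cv2.INTER_CUBIC))
save('wrist','w8.png')
"
```

```text
time: 19.65
ee_pos: [443.5, -112.2, 317.2]
orientation: [1.443, 1.049, -1.443]
contact_force: [0.4, 1.1, -2.9]
finger_gap: 0.265
avg [ 443.49 -112.07  317.26] sd [0.02 0.03 0.03] F [-0.21 -0.22 -2.5 ] [0.06 0.54 0.19] gap 0.262 t 19.8
[[-0.0049  0.9496 -0.3134]
 [ 0.0061 -0.3133 -0.9496]
 [-1.     -0.0066 -0.0042]]
tool shift cm [4.71 0.72 2.85]
level deg [-0.   -0.24  0.38]
```

View pics/t8.png

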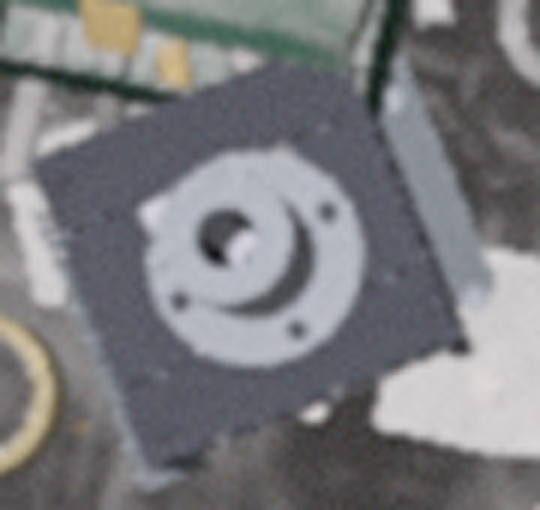

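View pics/w8.png

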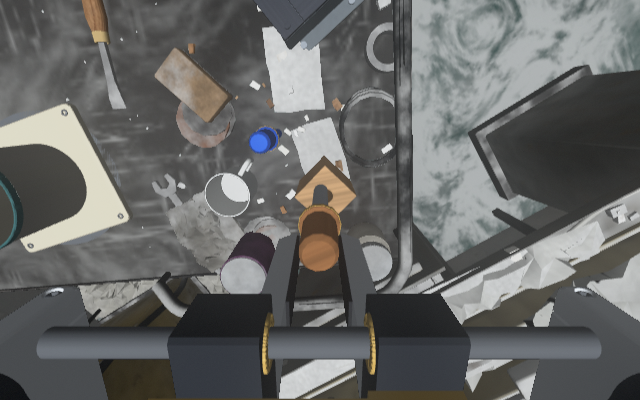

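From above, the bore is now dark, with a small light patch deep down at crop (240,245), where it was filled with stone before. I'll check the depth there while moving over the holder.

```bash
python3 -c "
from h import *
s=arm.snapshot('top');print(np.round(s['depth'][184:197,251:267]).astype(int)); W=cloud(s); print(np.round(W[191,256:263]))"
python3 -m creep '[[[0,0.5,1.5],[0,-0.2,0.3],1],[[0,0.2,1.4],[0,0,0],1],[[0,0,0],[0,0,0],1],[[0,0,0],[0,0,0],1]]'
python3 -c "
from h import *
ato(441.2,-141.1,270,4)
p=arm.get_state()['ee_pos'];barlook(p[0],p[1],p[2]-131)
"
```

```text
[[822 823 821 821 821 823 822 820 822 821 821 822 819 822 820 822]
 [823 820 820 825 824 825 831 828 829 826 821 822 822 823 824 820]
 [824 824 823 825 829 836 843 844 828 832 833 821 821 820 820 820]
 [820   0 823 831 837 842 851 857 860 844 842 848 822 819 821 822]
 [822 822 826 835 842 851 859 863 871 877 880 859 822 820 822 818]
 [821 820 826 836 845 855 865 872   0 885 963 961 822 821 819 821]
 [822 821 828 830 852   0 867 876 960 961 960 963 820 820 822 820]
 [824 820 826 829 834 861 872 884 959 961 959 958 820 819 821 820]
 [822 820 822 827 837 847 863 886 960 957 958 826 820 820 819 820]
 [821 820 820 826   0 845 854 870 964 960 826 819 816 818 817 819]
 [822 822 820 821 821 850 860 870 958 821 820 820 819 819 820 821]
 [820 819 819 819 821 821 821 818 818 821 819 820 817 823 816 821]
 [820 819 818 818 818 819 822 821 819 819 818 820 818 818 819 820]]
[[485. 151. 108.]
 [487. 151.  98.]
 [488. 151.  86.]
 [497. 162.  11.]
 [497. 160.  10.]
 [497. 157.  11.]
 [497. 155.  12.]]
time: 20.35
ee_pos: [441.7, -140.0, 317.2]
orientation: [1.438, 1.046, -1.436]
contact_force: [-0.5, 
[... 437 characters left out ...]
5 -140.5] width 13.7 n [-0.72  0.69] lat rel expected -0.1
242 72 axis [ 442.1 -141.3] width 13.0 n [-0.72  0.69] lat rel expected -1.1
261 76 axis [ 441.4 -141.3] width 13.4 n [-0.72  0.69] lat rel expected -0.6
283 91 axis [ 435.4 -146.1] width 30.8 n [-0.72  0.69] lat rel expected 0.4
wrist cam at [467. -60. 507.]
201 63 axis [ 442.4 -140.8] width 14.5 n [ 0.96 -0.29] lat rel expected 0.9
221 78 axis [ 442.3 -140.7] width 13.9 n [ 0.96 -0.29] lat rel expected 0.8
241 87 axis [ 441.9 -140.4] width 14.0 n [ 0.96 -0.3 ] lat rel expected 0.3
254 24 axis [ 442.3 -140.5] width 10.5 n [ 0.95 -0.3 ] lat rel expected 0.7
290 158 axis [ 444.3 -131.7] width 32.0 n [ 0.95 -0.31] lat rel expected -0.2
```

The tray floor (z about 11) shows through the bore, so the stone is out. The tip is about 0.9 mm from the hole axis. I'll descend to just above the mouth.

```bash
python3 -m creep '[[[1.5,-0.05,0],[0,0,0],1],[[1.5,0,0],[0,0,0],1],[[1.5,0,0],[0,0,0],1],[[1,0,0],[0,0,0],1],[[0.5,0,0],[0,0,0],1],[[0,0,0],[0,0,0],1],[[0,0,0],[0,0,0],1]]'
python3 -c "
from h import *
ato(441.2,-141.1,240,4)
p=arm.get_state()['ee_pos'];barlook(p[0],p[1],p[2]-131)
save('wrist','w9.png')
"
```

```text
time: 21.35
ee_pos: [443.0, -139.0, 256.1]
orientation: [1.437, 1.045, -1.432]
contact_force: [0.4, -0.1, -2.3]
finger_gap: 0.259
avg [ 443.09 -138.98  256.27] sd [0.03 0.01 0.03] F [ 0.34  0.14 -2.51] [0.27 0.18 0.76] gap 0.265 t 21.55
[[ 0.003   0.952  -0.3061]
 [ 0.0015 -0.3061 -0.952 ]
 [-1.      0.0024 -0.0024]]
tool shift cm [ 1.63 -0.12  0.26]
level deg [-0.   -0.14 -0.14]
scene cam at [ -30. -635.  623.]
140 56 axis [ 444.  -140.2] width 12.5 n [-0.72  0.69] lat rel expected -1.6
160 61 axis [ 442.5 -140.9] width 12.4 n [-0.72  0.69] lat rel expected -0.9
180 64 axis [ 443.8 -139.8] width 13.7 n [-0.72  0.69] lat rel expected -1.1
200 71 axis [ 442.8 -140. ] width 14.0 n [-0.72  0.69] lat rel expected -0.6
222 77 axis [ 436.8 -145. ] width 32.0 n [-0.72  0.69] lat rel expected 0.4
wrist cam at [468. -59. 446.]
140 64 axis [ 444.1 -139.7] width 14.6 n [ 0.96 -0.28] lat rel expected 1.2
160 79 axis [ 444.1 -139.6] width 14.1 n [ 0.96 -0.28] lat rel expected 1.2
180 90 axis [ 443.5 -139.3] width 14.0 n [ 0.96 -0.28] lat rel expected 0.5
193 23 axis [ 443.9 -139.3] width 10.4 n [ 0.96 -0.28] lat rel expected 0.9
229 164 axis [ 445.5 -130.4] width 31.9 n [ 0.95 -0.3 ] lat rel expected -0.2
```

View pics/w9.png

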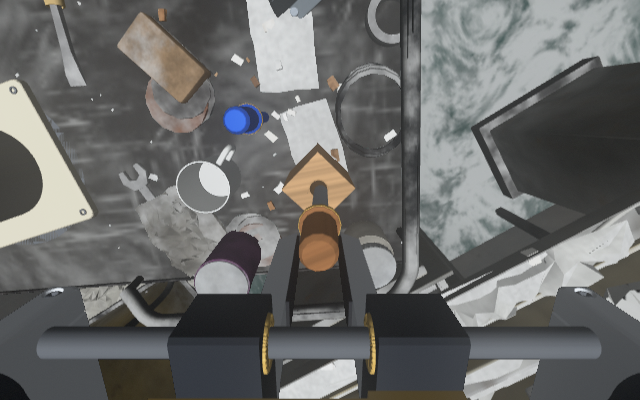

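The wrist view shows the tip just short of the hole at (318,190). It measures about 3 mm off the axis, so I'll correct sideways before going lower.

```bash
python3 -m creep '[[[0.4,-0.25,0.2],[0,-0.1,-0.2],1],[[0.3,0,0],[0,0,0],1],[[0,0,0],[0,0,0],1]]'
python3 -c "
from h import *
ato(440.6,-140.6,240,4)
p=arm.get_state()['ee_pos'];barlook(p[0],p[1],p[2]-131)
"
```

```text
time: 22.0
ee_pos: [439.6, -140.1, 248.7]
orientation: [1.435, 1.047, -1.435]
contact_force: [0.9, 0.7, -2.8]
finger_gap: 0.264
avg [ 439.87 -140.23  248.98] sd [0.15 0.03 0.13] F [-0.11 -0.42 -2.47] [0.6  0.23 0.53] gap 0.268 t 22.2
[[-7.00e-04  9.52e-01 -3.06e-01]
 [ 9.00e-04 -3.06e-01 -9.52e-01]
 [-1.00e+00 -9.00e-04 -7.00e-04]]
tool shift cm [0.9  0.08 0.01]
level deg [-0.   -0.04  0.05]
scene cam at [ -30. -635.  623.]
133 59 axis [ 439.9 -142.1] width 12.5 n [-0.72  0.69] lat rel expected -1.2
154 59 axis [ 439.6 -141.5] width 12.4 n [-0.72  0.69] lat rel expected -0.5
174 66 axis [ 439.6 -141.8] width 14.1 n [-0.72  0.69] lat rel expected -0.8
194 69 axis [ 439.2 -141.4] width 14.0 n [-0.72  0.69] lat rel expected -0.2
215 73 axis [ 433.7 -147.1] width 30.4 n [-0.73  0.69] lat rel expected -0.1
wrist cam at [465. -60. 439.]
133 64 axis [ 440.9 -141. ] width 14.5 n [ 0.96 -0.29] lat rel expected 1.0
153 83 axis [ 440.8 -140.9] width 14.0 n [ 0.96 -0.29] lat rel expected 0.9
174 89 axis [ 440.4 -140.4] width 14.0 n [ 0.96 -0.29] lat rel expected 0.4
186 19 axis [ 440.7 -140.9] width 8.7 n [ 0.96 -0.3 ] lat rel expected 0.8
222 172 axis [ 442.7 -131.7] width 32.0 n [ 0.95 -0.31] lat rel expected -0.2
```

```bash
python3 -m creep '[[[0.4,0,0.03],[0,0,0],1],[[0.4,-0.02,0.03],[0,0,0],1],[[0.4,-0.04,0.03],[0,0,0],1],[[0.4,-0.04,0.03],[0,0,0],1]]'
python3 -c "
from h import *
ato(440.7,-140.6,140,3)
"
```

```text
time: 22.7
ee_pos: [439.2, -141.2, 232.3]
orientation: [1.435, 1.046, -1.433]
contact_force: [-0.5, 0.3, -2.6]
finger_gap: 0.267
avg [ 438.73 -141.06  232.08] sd [0.16 0.06 0.27] F [ 0.37  0.2  -2.48] [0.58 0.32 0.35] gap 0.264 t 22.85
[[-1.000e-04  9.522e-01 -3.056e-01]
 [ 8.000e-04 -3.056e-01 -9.522e-01]
 [-1.000e+00 -4.000e-04 -8.000e-04]]
tool shift cm [ 9.21  0.18 -0.1 ]
level deg [-0.   -0.04  0.02]
```

The tip is about 6 mm into the hole with no side or vertical force. Continuing.

```bash
python3 -m creep '[[[0.5,0.2,-0.05],[0,0,0],1],[[0.8,0,0],[0,0,0],1],[[0.8,0,0],[0,0,0],1],[[0.8,0,0],[0,0,0],1],[[0.6,0,0],[0,0,0],1]]'
python3 -c "
from h import *
ato(440.7,-140.6,140,2)
"
```

```text
time: 23.35
ee_pos: [442.0, -141.4, 195.1]
orientation: [1.435, 1.045, -1.432]
contact_force: [-0.4, -0.5, -2.6]
finger_gap: 0.263
avg [ 441.49 -141.17  194.68] sd [0.06 0.06 0.32] F [-0.16  0.3  -3.22] [0.22 0.3  0.77] gap 0.261 t 23.45
[[ 5.000e-04  9.523e-01 -3.052e-01]
 [ 6.000e-04 -3.052e-01 -9.523e-01]
 [-1.000e+00  3.000e-04 -7.000e-04]]
tool shift cm [ 5.47 -0.09 -0.03]
level deg [ 0.   -0.04 -0.02]
```

```bash
python3 -m creep '[[[0.8,-0.08,0],[0,0,0],1],[[0.8,0,0],[0,0,0],1],[[0.8,0,0],[0,0,0],1],[[0.8,0,0],[0,0,0],1],[[0.6,0,0],[0,0,0],1],[[0.4,0,0],[0,0,0],1]]'
python3 -c "
from h import *
ato(440.7,-140.8,138,3)
"
```

```text
time: 24.05
ee_pos: [441.4, -141.2, 149.8]
orientation: [1.435, 1.045, -1.432]
contact_force: [0.1, -0.6, -2.5]
finger_gap: 0.264
avg [ 441.26 -141.22  149.91] sd [0.16 0.09 0.36] F [ 0.21  0.14 -2.72] [0.71 0.25 0.21] gap 0.264 t 24.2
[[ 1.600e-03  9.522e-01 -3.053e-01]
 [ 2.000e-04 -3.053e-01 -9.522e-01]
 [-1.000e+00  1.400e-03 -7.000e-04]]
tool shift cm [ 1.19 -0.07 -0.02]
level deg [ 0.   -0.04 -0.08]
```

```bash
python3 -m creep '[[[0.4,-0.05,0],[0,0,-0.1],1],[[0.3,0,0],[0,0,0],1],[[0.2,0,0],[0,0,0],1]]'
python3 -m creep '[[[0.2,0,0],[0,0,0],1],[[0.15,0,0],[0,0,0],1]]'
python3 -c "
from h import *
ato(441.2,-141,137.5,3)
"
```

```text
time: 24.5
ee_pos: [441.9, -141.5, 141.5]
orientation: [1.436, 1.045, -1.432]
contact_force: [-0.4, -0.6, -2.0]
finger_gap: 0.262
time: 24.7
ee_pos: [442.1, -141.4, 137.8]
orientation: [1.436, 1.044, -1.431]
contact_force: [-0.8, -0.1, 5.7]
finger_gap: 0.26
avg [ 442.04 -141.54  137.88] sd [0.05 0.02 0.03] F [ 0.29 -0.13 -2.22] [0.25 0.76 0.69] gap 0.267 t 24.85
[[ 2.900e-03  9.523e-01 -3.053e-01]
 [ 1.000e-04 -3.053e-01 -9.523e-01]
 [-1.000e+00  2.700e-03 -1.000e-03]]
tool shift cm [ 0.04 -0.1  -0.03]
level deg [-0.   -0.06 -0.15]
```

The collar touched the block at TCP z of about 137.8, the same height as at the grasp. A small press, then open.

```bash
python3 -m creep '[[[0.1,-0.07,0],[0,0,0],1],[[0,0,0],[0,0,0],0.6],[[0,0,0],[0,0,0],0.4],[[0,0,0],[0,0,0],0],[[0,0,0],[0,0,0],0],[[0,0,0],[0,0,0],0],[[0,0,0],[0,0,0],0],[[0,0,0],[0,0,0],0]]'
python3 -c "
from h import *
ato(441.2,-141,137.5,2); save('wrist','w10.png')
"
```

```text
time: 25.65
ee_pos: [443.2, -142.0, 138.3]
orientation: [1.438, 1.041, -1.428]
contact_force: [-0.5, 0.4, -0.0]
finger_gap: 0.82
avg [ 443.14 -142.03  138.28] sd [0.02 0.02 0.02] F [0.26 0.15 0.47] [0.18 0.05 0.22] gap 0.905 t 25.75
[[ 7.000e-03  9.522e-01 -3.054e-01]
 [-8.000e-04 -3.054e-01 -9.522e-01]
 [-1.000e+00  6.900e-03 -1.300e-03]]
tool shift cm [ 0.08 -0.22 -0.04]
level deg [-0.   -0.08 -0.4 ]
```

View pics/w10.png

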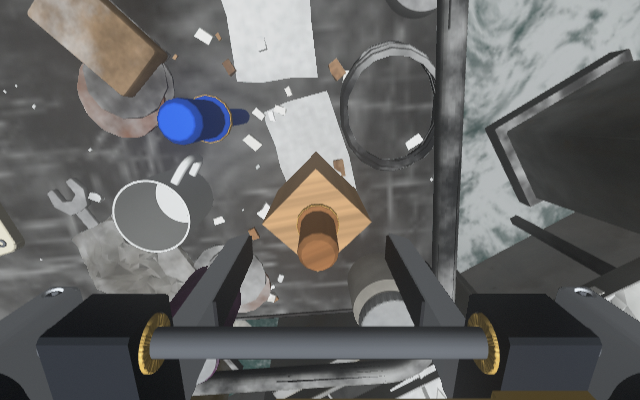

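The fingers are open and the bar stands in the holder, with its collar on the block (318,215). I'll rise straight up and inspect.

```bash
python3 -m creep '[[[-0.8,0,0],[0,0,0],0],[[-1.5,0,0],[0,0,0],0],[[-2,0,0],[0,0,0],0],[[-3,0,0],[0,0,0],0],[[-3,0,0],[0,0,0],0],[[-3,0,0],[0,0,0],0],[[-3,0,0],[0,0,0],0],[[0,0,0],[0,0,0],0]]'
python3 -c "
from h import *
st(); s=save('scene','s11.png'); w=arm.snapshot('wrist'); ring(cloud(w),441,-141,148,175,30)
W=cloud(w); m=(np.hypot(W[...,0]-441,W[...,1]+141)<55)&(abs(W[...,2]-106)<5); print(W[m][:,2].mean())
for c in ('scene','wrist'):
  if c=='scene':
    for t in ('jar_centre','ring_centre','tape_centre','bar_grip','tray'): print(t,[(np.round(d['at'],1),round(d['confidence'],2)) for d in arm.pinpoint(c,t)])
a=cv2.resize(s['img'][140:300,210:420,::-1],None,fx=3.5,fy=3.5,interpolation=cv2.INTER_CUBIC); cv2.imwrite('pics/s11z.png',a)"
```

```text
time: 26.6
ee_pos: [440.6, -143.0, 310.5]
orientation: [1.439, 1.04, -1.432]
contact_force: [-0.0, 0.8, -0.3]
finger_gap: 0.997
26.6 [ 440.6 -143.   310.5] F [-0.   0.8 -0.3] gap 0.997
[[ 0.006  0.951 -0.308]
 [-0.001 -0.308 -0.951]
 [-1.     0.006 -0.   ]]
404 [ 442.5 -139.9  159.7] [ 442.  -141.4] 12.8
106.37162000630546
jar_centre [(array([491. , 149.9,   9.5]), 0.7), (array([ 475.8, -269.3,   44.8]), 0.67)]
ring_centre [(array([588.5,  20.7,  14.9]), 0.54)]
tape_centre [(array([438.5, 270.4,  15.6]), 0.79)]
bar_grip [(array([396.1, -42.1, 129.5]), 0.93), (array([ 443. , -143.3,  138.3]), 0.77), (array([ 438.3, -143.1,  106.5]), 0.51)]
tray [(array([495. , 149.3,  10.2]), 0.96)]
```

View pics/s11z.png

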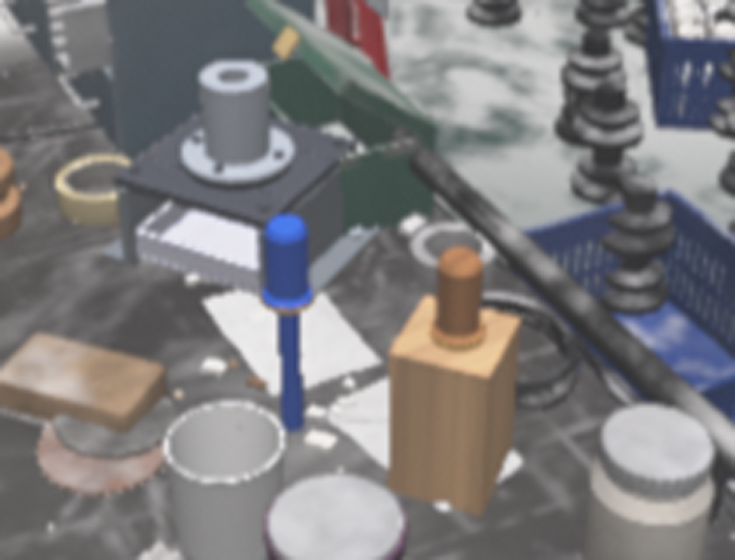

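The bar is fully down: handle top at 159.7 mm, as at the start. The collar is on the block at (460,330) in the crop. I'll enhance the tray region to look for the stone.

```bash
python3 -c "
from h import *
s=arm.snapshot('scene'); a=s['img'][185:230,235:320,::-1].astype(float); a=np.clip((a-100)*1.65,0,255).astype(np.uint8); o=cv2.imread('pics/scene0.png')[185:230,235:320].astype(float);o=np.clip((o-100)*1.65,0,255).astype(np.uint8)
cv2.imwrite('pics/tr.png',cv2.resize(np.vstack([o,a]),None,fx=6.5,fy=6.5,interpolation=cv2.INTER_CUBIC))
W=cloud(s)
for v in range(196,216,2): print(v,[tuple(np.round(W[v,u]).astype(int)) for u in range(254,306,6)])
print(proj(s,[484,140,20]))
print([ (np.round(d['at'],1),d['confidence']) for d in arm.spot_in('scene','tray')])
"
```

```text
196 [(np.int64(419), np.int64(150), np.int64(72)), (np.int64(427), np.int64(134), np.int64(76)), (np.int64(437), np.int64(122), np.int64(78)), (np.int64(449), np.int64(114), np.int64(77)), (np.int64(460), np.int64(104), np.int64(78)), (np.int64(469), np.int64(91), np.int64(80)), (np.int64(481), np.int64(84), np.int64(79)), (np.int64(498), np.int64(81), np.int64(74)), (np.int64(526), np.int64(93), np.int64(57))]
198 [(np.int64(440), np.int64(188), np.int64(40)), (np.int64(426), np.int64(134), np.int64(71)), (np.int64(434), np.int64(118), np.int64(76)), (np.int64(443), np.int64(105), np.int64(78)), (np.int64(456), np.int64(99), np.int64(76)), (np.int64(463), np.int64(83), np.int64(81)), (np.int64(476), np.int64(76), np.int64(79)), (np.int64(499), np.int64(83), np.int64(66)), (np.int64(528), np.int64(95), np.int64(49))]
200 [(np.int64(439), np.int64(187), np.int64(34)), (np.int64(461), np.int64(193), np.int64(22)), (np.int64(433), np.int64(118), np.int64(70)), (np.int64(439), np.int64(100), np.int64(76)), (np.int64(448), np.int64(87), np.int64(79)), (np.int64(459), np.int64(78), np.int6
[... 2449 characters left out ...]
), np.int64(130), np.int64(10)), (np.int64(450), np.int64(68), np.int64(53)), (np.int64(384), np.int64(-51), np.int64(143)), (np.int64(395), np.int64(-56), np.int64(141)), (np.int64(524), np.int64(93), np.int64(8))]
214 [(np.int64(420), np.int64(160), np.int64(12)), (np.int64(428), np.int64(144), np.int64(17)), (np.int64(434), np.int64(125), np.int64(24)), (np.int64(441), np.int64(108), np.int64(30)), (np.int64(467), np.int64(119), np.int64(13)), (np.int64(452), np.int64(71), np.int64(44)), (np.int64(384), np.int64(-51), np.int64(138)), (np.int64(395), np.int64(-57), np.int64(136)), (np.int64(521), np.int64(88), np.int64(6))]
[278.66325342 206.02638681]
[(array([452.4, 150.6,  12.5]), 0.71)]
```

View pics/tr.png

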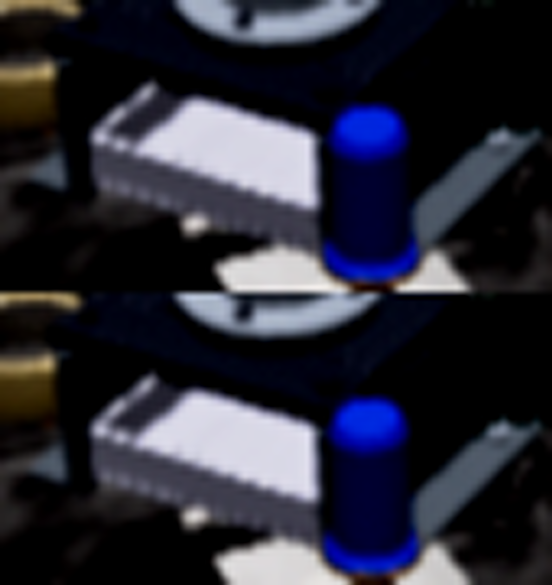

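No stone shows on the visible half of the tray floor. The far half lies behind the plate's edge and the blue handle. I'll check whether anything changed elsewhere, before and after, in the top and scene views.

```bash
python3 -c "
from h import *
for c in ('top','scene'):
  a=cv2.imread('pics/%s0.png'%c).astype(float); s=arm.snapshot(c); b=s['img'][:,:,::-1].astype(float)
  d=cv2.GaussianBlur(np.abs(a-b).max(2),(0,0),1.0); m=(d>22).astype(np.uint8)
  n,l,stt,ce=cv2.connectedComponentsWithStats(m)
  print(c,[(tuple(stt[i][:4]),stt[i][4]) for i in range(1,n) if stt[i][4]>4])
"
```

```text
top [((np.int32(355), np.int32(63), np.int32(267), np.int32(337)), np.int32(49975)), ((np.int32(507), np.int32(141), np.int32(7), np.int32(2)), np.int32(9)), ((np.int32(253), np.int32(184), np.int32(10), np.int32(11)), np.int32(76)), ((np.int32(402), np.int32(230), np.int32(5), np.int32(14)), np.int32(47)), ((np.int32(413), np.int32(307), np.int32(6), np.int32(7)), np.int32(18)), ((np.int32(0), np.int32(309), np.int32(14), np.int32(36)), np.int32(248)), ((np.int32(37), np.int32(316), np.int32(2), np.int32(3)), np.int32(5)), ((np.int32(0), np.int32(346), np.int32(4), np.int32(7)), np.int32(17))]
scene [((np.int32(0), np.int32(0), np.int32(123), np.int32(249)), np.int32(17488)), ((np.int32(286), np.int32(0), np.int32(118), np.int32(148)), np.int32(5632)), ((np.int32(347), np.int32(16), np.int32(6), np.int32(4)), np.int32(9)), ((np.int32(364), np.int32(86), np.int32(15), np.int32(54)), np.int32(559)), ((np.int32(99), np.int32(173), np.int32(12), np.int32(20)), np.int32(152)), ((np.int32(91), np.int32(177), np.int32(4), np.int32(4)), np.int32(10)), ((np.int32(94), np.int32(193), np.int32(5), np.int32(10)), np.int32(28)), ((np.int32(105), np.int32(197), np.int32(11), np.int32(29)), np.int32(192)), ((np.int32(0), np.int32(234), np.int32(2), np.int32(3)), np.int32(5)), ((np.int32(90), np.int32(237), np.int32(5), np.int32(7)), np.int32(9)), ((np.int32(12), np.int32(254), np.int32(8), np.int32(7)), np.int32(25))]
```

Only the bore itself changed; nothing landed outside the tray. One more look, down the bore with the wrist camera.

```bash
python3 -m creep '[[[0,-0.3,-1.5],[0,0,0],0],[[0,-0.7,-3],[0,0,0],0],[[0,-0.8,-3],[0,0,0],0],[[0,-0.8,-3],[0,0,0],0],[[0,-0.8,-3],[0,0,0],0],[[0,-0.7,-2],[0,0,0],0],[[0,0,0],[0,0,0],0],[[0,0,0],[0,0,0],0]]'
python3 -c "
from h import *
st(); s=arm.snapshot('wrist'); print(np.round(-np.array(s['R']).T@s['t']))
u,v=proj(s,[484,140,150]); print(u,v); u,v=int(u),int(v)
W=cloud(s); m=(np.hypot(W[...,0]-484,W[...,1]-140)<60)&(W[...,2]<70); ys,xs=np.nonzero(m)
q=[(x,y,np.round(W[y,x]).astype(int).tolist()) for y,x in zip(ys,xs) if abs(x-u)<30 and abs(y-v)<40]; print(len(q),q[::6])
v0=max(v-40,0);cv2.imwrite('pics/b1.png',cv2.resize(s['img'][v0:v+40,u-40:u+40,::-1],None,fx=7,fy=7,interpolation=cv2.INTER_CUBIC))"
```

```text
time: 27.95
ee_pos: [447.5, 21.8, 304.6]
orientation: [1.434, 1.042, -1.444]
contact_force: [0.2, 0.5, -0.0]
finger_gap: 1.001
27.95 [447.5  21.8 304.6] F [ 0.2  0.5 -0. ] gap 1.001
[[-0.005  0.95  -0.312]
 [-0.003 -0.312 -0.95 ]
 [-1.    -0.003  0.004]]
[474. 103. 494.]
317.3724349065041 69.22605299925188
203 [(np.int64(325), np.int64(32), [509, 186, 69]), (np.int64(321), np.int64(36), [506, 194, 12]), (np.int64(316), np.int64(37), [499, 196, 11]), (np.int64(322), np.int64(37), [507, 193, 13]), (np.int64(328), np.int64(37), [515, 190, 13]), (np.int64(324), np.int64(38), [510, 191, 12]), (np.int64(327), np.int64(39), [513, 188, 12]), (np.int64(316), np.int64(66), [487, 160, 11]), (np.int64(317), np.int64(67), [488, 158, 11]), (np.int64(315), np.int64(68), [485, 158, 12]), (np.int64(321), np.int64(68), [493, 155, 12]), (np.int64(317), np.int64(69), [488, 155, 12]), (np.int64(323), np.int64(69), [496, 153, 12]), (np.int64(315), np.int64(70), [484, 155, 12]), (np.int64(321), np.int64(70), [493, 152, 13]), (np.int64(312), np.int64(71), [480, 155, 11]), (np.int64(318), np.int64(71), [488, 153, 11]), (np.int64(324), np.int64(71), [496, 150, 11]), (np.int64(315), np.int64(72), [484, 153, 10]), (np.int64(321), np.int64(72), [492, 150, 12]), (np.int64(312), np.int64(73), [479, 153, 10]), (np.int64(318), np.int64(73), [487, 150, 12]), (np.int64(324), np.int64(73), [496, 147, 11]), (np.int64(315), np.int64(74), [483, 150, 11]), (np.int64(321), np.int64(74), [491, 147, 13]), (np.int64(312), np.int64(75), [478, 150, 12]), (np.int64(318), np.int64(75), [486, 147, 12]), (np.int64(324), np.int64(75), [495, 145, 12]), (np.int64(315), np.int64(76), [482, 147, 12]), (np.int64(321), np.int64(76), [490, 145, 11]), (np.int64(316), np.int64(77), [483, 146, 11]), (np.int64(323), np.int64(77), [493, 142, 11]), (np.int64(320), np.int64(78), [488, 142, 12]), (np.int64(319), np.int64(79), [486, 142, 10])]
```

View pics/b1.png

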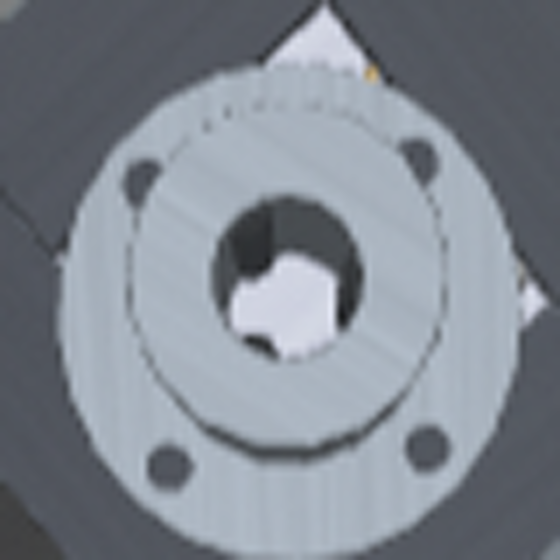

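The bore is open end to end: the three ribs stand out (16 mm opening) and the tray floor shows at the centre. Small tan patches appear at the plate opening's corners, crop (372,75) and (540,300). I'll check their depth.

```bash
python3 -c "
from h import *
s=arm.snapshot('wrist'); W=cloud(s)
for v in range(36,44): print(v,[(u,np.round(W[v,u]).astype(int).tolist(),s['img'][v,u].tolist()) for u in range(327,333)])
for v in range(66,78): print(v,[(u,np.round(W[v,u]).astype(int).tolist(),s['img'][v,u].tolist()) for u in range(351,357)])
" | sed 's/np.int64//g'
```

```text
36 [(327, [515, 192, 11], [208, 212, 224]), (328, [511, 181, 71], [162, 165, 178]), (329, [511, 179, 78], [52, 54, 58]), (330, [512, 178, 79], [76, 80, 86]), (331, [514, 178, 79], [83, 88, 96]), (332, [515, 178, 78], [85, 89, 97])]
37 [(327, [514, 191, 11], [206, 210, 223]), (328, [516, 191, 11], [205, 209, 223]), (329, [511, 178, 75], [86, 89, 96]), (330, [512, 178, 76], [61, 64, 68]), (331, [513, 177, 79], [81, 86, 92]), (332, [515, 177, 77], [84, 88, 97])]
38 [(327, [514, 190, 11], [190, 194, 209]), (328, [515, 189, 12], [205, 209, 222]), (329, [517, 189, 11], [134, 128, 120]), (330, [512, 177, 75], [119, 107, 84]), (331, [513, 176, 79], [70, 73, 79]), (332, [514, 176, 79], [86, 90, 98])]
39 [(327, [513, 188, 14], [168, 174, 186]), (328, [515, 188, 10], [194, 199, 214]), (329, [516, 187, 14], [167, 149, 113]), (330, [517, 186, 18], [185, 163, 120]), (331, [513, 175, 76], [88, 91, 97]), (332, [514, 175, 78], [77, 80, 86])]
40 [(327, [507, 173, 91], [169, 179, 189]), (328, [508, 173, 91], [175, 184, 196]), (329, [515, 185, 18], [179, 171, 157]), (330, [516, 185, 18], [187, 175, 153]
[... 2925 characters left out ...]
]
75 [(351, [532, 132, 12], [146, 151, 161]), (352, [1000000, 1000000, 1000000], [118, 122, 132]), (353, [527, 127, 78], [84, 89, 97]), (354, [528, 127, 79], [84, 88, 97]), (355, [529, 127, 78], [84, 88, 98]), (356, [530, 126, 79], [82, 87, 96])]
76 [(351, [524, 127, 78], [98, 102, 109]), (352, [525, 127, 79], [85, 90, 98]), (353, [526, 126, 79], [85, 90, 98]), (354, [527, 126, 79], [84, 88, 97]), (355, [529, 125, 79], [85, 90, 98]), (356, [530, 125, 78], [83, 88, 97])]
77 [(351, [523, 126, 79], [81, 86, 93]), (352, [525, 125, 78], [85, 90, 98]), (353, [526, 125, 77], [84, 89, 97]), (354, [527, 125, 79], [85, 89, 98]), (355, [528, 124, 78], [83, 87, 96]), (356, [529, 124, 79], [82, 86, 95])]
```

```bash
python3 -c "
from h import *
st(); print(arm.finish_job())"
```

```text
28.05 [447.6  21.3 304.7] F [ 0.1 -0.1 -0. ] gap 0.999
[[-0.004  0.949 -0.314]
 [-0.003 -0.314 -0.949]
 [-1.    -0.003  0.004]]
the job is handed in; nothing more can be done
None
```

The stone is out of the sleeve and the bar is back in its holder, fully down, but I never saw the whole stone lying in the tray. I handed the job in at 28 s of the 72 s allowed.

**Pushing the stone out:** I put the tip into the bore by sight and it met no resistance at the rim. In the readings taken during the push, the stone needed about 7–8 N, which presses the sleeve down about 2 mm (limit 6 mm). That force vanished about 60 mm below the mouth. I carried on to roughly 80 mm before pulling the bar out.

**Bar:** the collar touched the block at the same height as when I picked the bar up. Afterwards the handle's top was at 159.7 mm, against 159.8 mm before. The gripper is open and clear, and feels no contact force.

**Last checks:**
- **Bore:** it is open right through, with the three ribs standing out and the tray floor visible.
- **Stone in the tray:** the part of the tray I could see looked empty. Through the corners of the plate opening I saw small tan or beige patches about 6 mm above the tray floor, in the far half. That fits the stone having rolled there, but two of the patches are about 48 mm apart, more than the stone's 26 mm length.
- **Around the stand:** where the arm was not in the way, before-and-after pictures showed no change except in the bore.
- **Bystanders:** the jar, ring and tape are within about 3 mm of where they were first found. One detector also reported a jar inside the tray, which I took as a false hit.

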